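# Pin the filing fence and hold the brass bar against it

## Task

The swing fence on the filing board must be locked before it can take a push: take the red-knobbed pin from the wooden rack and push it down through the fork and the fence's lug until its flange sits on the fork, then let go of it. Then push the brass bar, bevel towards you as it lies, up to the fence and end by holding it there, square and flat, with one steady diagonal push, about 15 N towards the fence and 10 N down onto the board; finish while still pressing. Leave the two punches, the token on the board and the file beside it where they are.

Things in the scene. Friction and masses are not known exactly. Their poses are not given: they have to be found in the camera images.
- fixture: Filing fixture fixed to the bench. Origin on the bench under its board's centre; x from the open front edge (robot side) to the fence, y along the fence to the fork, z up. Dark steel fork at its far +y corner: two level cheeks 36 x 36 x 8 mm, undersides 24 and 46 mm above the bench, upright 12 mm holes at x = 40, y = 100 mm, web at y = 118 to 128 mm.
- board: The fixture's wooden board, 170 mm (x) x 270 mm (y) x 18 mm thick, lying on the bench; same origin and axes as the fixture. Its top, 18 mm above the bench, is what the bar lies on.
- fence: Aluminium fence, 20 mm thick, top 46 mm above the bench, face at fixture x = 30 mm. Origin on its upright pivot at board-top height (fixture x 40, y -100 mm); y along the fence. Flat face from y = 10 to 175 mm; lug 11 mm thick with a 12 mm hole at y = 200 mm between the fork's cheeks, lined up. Unpinned, it swings away from the robot under a light push (0.06 N m), never towards it.
- fork_top (a point): Centre of the fork's hole in the top face of the upper cheek, 54 mm above the bench; axes as the fixture. The pin's flange seats here.
- pin: Headed steel pin, 60 g: shank 10 mm diameter, 34 mm long below the flange (last 6 mm tapered to 4.4 mm), flange 22 mm diameter, 4 mm thick, above it a red round knob 14 mm diameter from 4 to 32 mm. Origin at the centre of the flange's underside, z up through the knob. Starts in any of the rack's three holes, flange on the rack's top.
- rack: Light wooden block fixed to the bench, 60 mm (x) x 160 mm (y) x 50 mm high, with three upright 12 mm holes, 40 mm deep, at y = -50, 0, 50 mm. Origin under its centre.
- bar: Brass bar, 0.26 to 0.4 kg, 30 mm (x) x 70 mm (y) x 26 mm high, loose on the board, clear of the fence. Origin under its centre. Its -x long side (robot side) is upright for 12 mm, then bevelled at 45 degrees to the top, which spans x = -1 to 15 mm; its upright +x side goes against the fence. Friction on the board about 0.35.
- punch_a: Dark steel doming punch with a 20 mm ball head, standing in the rack; shank and flange like the pin's, top 50 mm above its origin (flange underside, on the rack's top). Leave alone.
- punch_b: Dark steel doming punch with a 14 mm ball head, standing in the rack; shank and flange like the pin's, top 47 mm above its origin (flange underside). Leave alone.
- token: Aluminium disc, 28 mm diameter, 4 mm thick, on the board's front corner at the fork's end. Origin under its centre. Leave alone.
- file_a: File with a light wooden handle, about 290 mm long, 26 mm thick, lying beside the fixture on the robot's right. Origin on the bench where handle and blade meet, 130 mm from the handle's end; x along the blade. Leave alone.

How it is judged (in metres and radians):
On the way, in this order (a step that is already met when the one before it is completed fails the run):
1. the pin is through fork and lug, its flange on the fork, and has been let go (distance between pin and fork_top below 0.004 m and angle between pin's own z axis and vertical below 0.08 rad and contact force between the fingers and pin below 0.1 N), for 0.2 s.
2. the bar is pressed down on the board and against the pinned fence (contact force between bar and fence above 4 N and contact force between bar and board above 7 N and contact force between the fingers and bar above 4 N and angle between the y axis of bar and the y axis of fence, either way round below 0.05 rad and angle between the y axis of fence and the y axis of fixture, either way round below 0.03 rad and angle between bar's own z axis and vertical below 0.06 rad and linear speed of bar below 0.01 m/s), for 0.3 s.
At the end, for the whole second after the job is handed in: Pin flange within 4 mm of the fork hole's mouth, upright within 0.08 rad; fence square within 0.03 rad; fingers push the bar with over 4 N; bar presses the fence with over 4 N and the board with over 7 N, parallel to the fence within 0.05 rad, flat within 0.06 rad, still (all of step 2 and distance between pin and fork_top below 0.004 m and angle between pin's own z axis and vertical below 0.08 rad); the arm keeps its last pose, push and grip.
It fails at once if a punch, the token on the board or the file beside the fixture was moved by more than 20 mm (distance of any of punch_a, punch_b, token, file_a from where it was at the start of the episode above 0.02 m).
It also fails if it takes over 58 s, if anything falls off the work surface, if the arm or the gripper's body presses on something with over 40 N, if the wrist force passes 120 N, or if a joint passes its speed limit or range.

## Robot

A 6-joint arm with a two-finger parallel gripper is mounted at the origin on the work surface. World frame = base frame: x ahead of the robot, y to its left, z up, the work surface at z = 0. Lengths are in mm, angles in degrees, forces in N, time in s.
With the tool pointing down it reaches from about 300 to 850 mm from the base axis. Payload 4.2 kg.
Tool frame: the origin (TCP) lies between the finger pads; the fingertips stand 14 mm ahead of it and the grasp point (between the pads) lies 5 mm behind it; z points along the fingers, y is the line along which they close (so a half turn about z gives the same grasp; the last joint's range is limited). The gripper opens to 91 mm and grips with 3 to 60 N. Pads are 32 mm wide; open, the fingers measure 118 mm over their backs; the gripper's body (76 mm by 178 mm) begins 60 mm behind the grasp point.
Start: joints at [-65.489, 18.312, 89.639, -0, 72.044, -1.146], TCP at [248.97, -518.32, 227.976] pointing down, gripper open.
Joint ranges: [-177.97, 177.97], [-48.28, 115.42], [12.27, 149.76], [-77.06, 257.06], [2.81, 150.46], [-146.56, 146.56]. Speed limits (degrees/s): [147.25, 147.25, 180, 180, 180, 180].

## Interface

Orientations are given as [roll, pitch, yaw] about the fixed x, y, z axes, in that order (R = Rz(yaw) Ry(pitch) Rx(roll)).
In Python, from workcell import * gives the robot as it stands. The module is installed in compiled form; this text tells all that it offers.
- The arm moves only by the tool send_rows, never from a script. Its argument "deltas" is a list of rows, each a list of 2 entries, a list of its own where there are three numbers: the shift along the tool's x, y, z normalised to -1 to 1, where 1 is 0.5 m, then the turn, a rotation vector about the tool's x, y, z normalised to -1 to 1, where 1 is 0.5 rad. A call has 1 to 10 rows; each row shifts and turns the commanded pose from where the row before left it, along the tool's axes as they then stand; what a row does not reach is not made up. A row lasts 1/10 s, in which the tool goes at most 50 mm and 8.59 degrees, less where a joint would pass 70% of its speed; a pose out of reach is approached as far as the arm can. A call with a number of a shift or a turn outside -1 to 1 is refused whole. A call with a gripper value outside its range is refused whole. "grip" is the closure, from 0 (fully open) to 1 (shut), set as the call begins (left out, the last holds). The fingers move at their own pace and stop on an object; "grip_force" is the grip in N (left out, the last holds). Time passes only in rows, so rows that do not move let the fingers close. It gives the time, the measured TCP pose, the force, the opening and the grip force at its end, in the units of the state.
- state(): the state, without advancing time (a new reading comes with each control period).
- grab_frame(name): name is "scene" or "top" or "wrist"; returns the picture (400x640x3 uint8, red, green, blue); there is no depth.
- calibration(name): a dict with "mtx" (3x3 intrinsics, pixels), "R" (3x3) and "t" (3): a world point X has camera coordinates R X + t. Camera axes: x right, y down, z forward; pixel columns grow to the right and rows downward; lengths in mm; the calibration is good to about 2 mm. A picture is of the moment at which its call begins: read the wrist's pose just before it. calibration takes no time and is no camera call; for the wrist camera it gives the pose at the moment of the call.
- job_done(): hands the job in; it is judged then, once.
Trained networks look in the newest picture that a camera, given by its name, has taken for a name from the list of things; names that differ only in an ending like _2 or _b are one class to them, and where a whole thing is asked for, a point or a joint stands for the part that bears it (a point fixed in the world has none). Each returns a list of dicts, best first, with "p" (0 to 1); they miss things now and then, are a little off and sometimes report something else, mostly with a low value. They report only what shows in the picture. A call takes as long as a camera call.
- trace(camera, label): "pixels" (400x640 bool, what is visible of it) and "bbox" ([left, top, width, height] in pixels, round what is visible of it).
The state is a dict: "time_s": time; "qpos": joint angles; "qvel": joint speeds; "effort": joint torques, N m; "ee_pos": TCP position; "ee_rot": TCP orientation; "force": force on the tool from outside, world axes, zero at the start; "torque": the same for the moment, N m; "gripper_width": finger opening in mm; "gripper_force": force on a finger pad.
Only numpy, scipy, OpenCV 4.12 (cv2) and the standard library are available. Lean on these libraries where they do the work, as an engineer would, in place of code of your own. Each camera call takes 0.05 s, during which the arm holds its last target. There are 200 camera calls.

## Working session

There is one attempt and no reset: what is moved stays moved. The work goes in short steps, Python scripts to look and compute and a tool call to move; the robot and the scene stay as the last step left them, time stands still between calls to the robot, and variables do not carry over. Pictures are saved under pics/ and viewed, at most 10 in all, crops included, and the job is handed in when it is done.

Besides the shell and the picture viewer there is one more tool, called after "Call:" as name([rows], argument=value, ...), one row to a line, values as JSON. send_rows: Moves the arm, as the interface text tells. Scaled input: -1 to 1 covers 0.5 m each way for a shift and 0.5 rad each way for a turn. Its arguments: {"type":"object","properties":{"deltas":{"type":"array","items":{"type":"array"}},"grip":{"type":"number"},"grip_force":{"type":"number"}},"required":["deltas"]}

```bash
mkdir -p pics; cat > h.py <<'E'
from workcell import *
import numpy as np, cv2
from scipy.spatial.transform import Rotation as Rot
def ray(c,uv,z):
    K,R,t=(np.array(c[k],float) for k in("mtx","R","t"))
    d=R.T@np.linalg.inv(K)@np.array([uv[0],uv[1],1.]); o=-R.T@t
    return o+d*(z-o[2])/d[2]
def proj(c,X):
    K,R,t=(np.array(c[k],float) for k in("mtx","R","t"))
    p=(K@(R@np.atleast_2d(X).T+t.reshape(3,1))).T
    return p[:,:2]/p[:,2:]
def save(n,im): cv2.imwrite("pics/"+n,im[:,:,::-1])
E
python3 - <<'E'
from h import *
s=state();print({k:np.round(v,2) for k,v in s.items()})
for n in("top","scene"):
    im=grab_frame(n);save(n+"0.png",im);c=calibration(n);print(n,-np.array(c["R"]).T@np.array(c["t"]),np.round(c["R"],2).tolist(),c["mtx"][0])
    for l in("pin","rack","bar","fence","board","token","file_a","punch_a","punch_b","fork_top"):
        try:r=trace(n,l)
        except Exception as e: print(l,e);continue
        for d in r[:3]:
            ys,xs=np.nonzero(d["pixels"]);print(l,round(d["p"],2),d["bbox"],round(xs.mean(),1),round(ys.mean(),1),len(xs))
E
```

```text
{'time_s': np.float64(0.0), 'qpos': array([-65.49,  18.35,  89.71,  -0.  ,  72.04,  -1.14]), 'qvel': array([-0.11, -0.04, -0.04,  0.  ,  0.05, -0.04]), 'effort': array([  0.  , -41.25, -23.2 ,   0.07,   0.05,  -0.  ]), 'ee_pos': array([ 248.77, -517.88,  227.12]), 'ee_rot': array([-179.9 ,   -0.  ,   25.66]), 'force': array([-0.73, -0.29,  0.93]), 'torque': array([ 0., -0.,  0.]), 'gripper_force': np.float64(0.0), 'gripper_width': np.float64(91.19)}
top [ 368.27336775  -26.67377774 1029.1387094 ] [[-0.03, -1.0, -0.0], [-0.98, 0.03, -0.22], [0.22, -0.01, -0.98]] [446.09512778   0.         318.57331621]
pin 0.44 [199.2, 233.5, 13.1, 10.0] 206.3 236.2 85
rack 0.96 [153.4, 218.6, 74.1, 38.7] 189.2 236.9 1867
bar 0.65 [362.5, 210.1, 33.7, 17.2] 376.3 217.5 474
fence 0.74 [345.6, 175.7, 84.3, 27.7] 385.5 187.8 877
board 0.78 [312.2, 159.1, 125.8, 91.9] 378.3 209.9 6190
token 0.6 [319.8, 212.4, 7.6, 11.3] 323.2 219.6 107
file_a 0.71 [476.4, 178.8, 13.2, 124.6] 483.0 247.6 1185
punch_a 0.65 [148.5, 225.4, 21.2, 13.8] 159.4 231.4 120
punch_a 0.53 [175.9, 227.7, 13.4, 14.6] 183.4 234.1 69
punc
[... 218 characters left out ...]
-0.02, 1.0, 0.01], [0.84, 0.02, -0.54], [-0.54, 0.0, -0.84]] [391.13948477   0.         319.2649163 ]
pin 0.54 [431.7, 189.7, 10.5, 14.5] 436.1 197.4 85
rack 0.79 [415.3, 187.0, 81.5, 42.4] 454.6 210.0 2220
bar 0.6 [251.0, 206.7, 34.6, 22.2] 268.7 216.3 448
fence 0.69 [210.8, 224.8, 94.8, 34.8] 254.6 240.9 1099
board 0.94 [192.6, 188.4, 140.0, 88.3] 265.4 232.9 6209
token 0.62 [320.3, 214.5, 7.9, 8.3] 321.1 218.6 96
token 0.16 [477.3, 193.0, 10.9, 13.3] 482.1 200.2 136
file_a 0.61 [143.9, 146.9, 47.2, 106.9] 169.4 197.1 956
punch_a 0.61 [476.1, 189.1, 14.7, 19.5] 482.4 200.3 148
punch_b 0.61 [476.1, 189.1, 14.7, 19.5] 482.4 200.3 148
fork_top 0.88 [194.7, 189.0, 136.2, 91.1] 266.3 235.4 7669
```

View pics/top0.png

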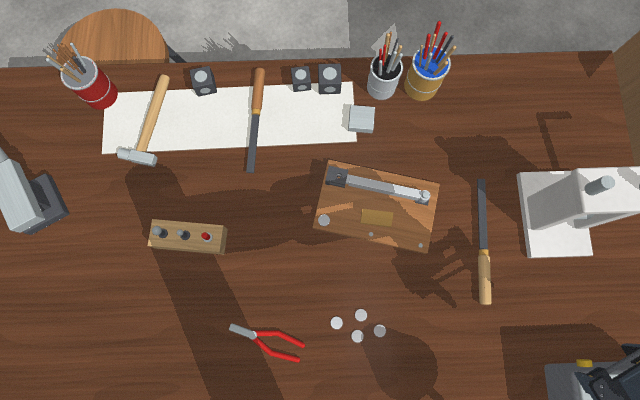

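View pics/scene0.png

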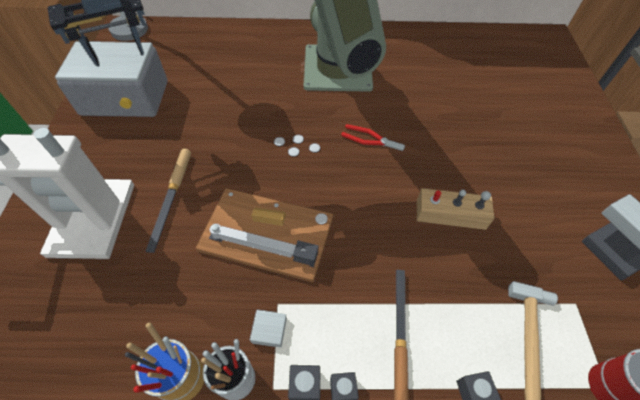

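The top view shows the rack with two dark punches at (160,232) and (185,235), and the pin's red knob at (206,237). The fork is at (337,177), the fence pivot at (425,195), the bar at (377,217) and the token at (323,220). The scene view agrees with this. Next I work out rough positions from the masks.

```bash
cat >> h.py <<'E'
def quad(cam,label,z,pix=None):
    c=calibration(cam)
    if pix is None: pix=trace(cam,label)[0]["pixels"]
    ys,xs=np.nonzero(pix)
    P=np.array([ray(c,(u,v),z)[:2] for u,v in zip(xs,ys)],np.float32)
    return cv2.minAreaRect(P)
E
python3 - <<'E'
from h import *
for n in("top","scene"):
    grab_frame(n);c=calibration(n)
    print(n)
    for l,z in(("rack",50),("board",18),("bar",44),("file_a",13),("token",22)):
        print(l,[np.round(x,1) for x in quad(n,l,z)])
    print("pin knob",ray(c,(206,236.5) if n=="top" else (436.5,197.5),72).round(1))
    print("fork", ray(c,(338,173) if n=="top" else (306,252),54).round(1),"pivot",ray(c,(425,195) if n=="top" else (215,230),50).round(1))
E
```

```text
top
rack [array([526.2, 259.7]), array([169.3,  64.1]), np.float64(83.1)]
board [array([ 590.5, -167.3]), array([270.9, 175.4]), np.float64(75.3)]
bar [array([ 556.9, -161.2]), array([67.1, 33.9]), np.float64(80.9)]
file_a [array([ 503.3, -406.9]), array([ 28.3, 289.4]), np.float64(85.5)]
token [array([559.7, -43.3]), array([20.7, 21. ]), np.float64(88.2)]
pin knob [520.6 213.   72. ]
fork [660.2 -79.4  54. ] pivot [ 603.6 -274.    50. ]
scene
rack [array([546.1, 256.1]), array([169.3,  92.7]), np.float64(82.0)]
board [array([ 596.9, -167.8]), array([269.4, 174. ]), np.float64(75.8)]
bar [array([ 572.5, -162.5]), array([73.7, 35.8]), np.float64(81.3)]
file_a [array([ 503.1, -406.4]), array([ 27.7, 296.6]), np.float64(85.9)]
token [array([562.7, -44.5]), array([23. , 22.7]), np.float64(41.3)]
pin knob [532.8 211.2  72. ]
fork [663.7 -74.8  54. ] pivot [ 613.4 -273.    50. ]
```

```bash
cat >> h.py <<'E'
def plan(pos,rpy):
    "tool-frame units from measured pose: turn first, then shift"
    s=state();R0=Rot.from_euler("xyz",s["ee_rot"],degrees=True);R1=Rot.from_euler("xyz",rpy,degrees=True)
    d=np.array(pos)-s["ee_pos"]
    print("t",round(s["time_s"],2),"pos",np.round(s["ee_pos"],1),"rot",np.round(s["ee_rot"],2),"F",np.round(s["force"],1))
    print("shift(old axes)",np.round(R0.inv().apply(d)/500,4),"shift(new axes)",np.round(R1.inv().apply(d)/500,4),"turn/0.5",np.round((R0.inv()*R1).as_rotvec()/.5,4))
E
python3 - <<'E'
from h import *
c=calibration("wrist");s=state();R0=Rot.from_euler("xyz",s["ee_rot"],degrees=True)
R=np.array(c["R"]);o=-R.T@np.array(c["t"]);print("cam in tool",R0.inv().apply(o-s["ee_pos"]).round(1),"axis",R0.inv().apply(R[2]).round(2),c["mtx"])
plan([515,212,230],[180,0,83])
E
```

```text
cam in tool [  75.4   -0.9 -158.2] axis [-0.27 -0.    0.96] [[279.24583133   0.         315.36381414]
 [  0.         279.24583133 200.55624086]
 [  0.           0.           1.        ]]
t 1.7 pos [ 249.  -518.3  228. ] rot [179.99   0.    25.65] F [ 0.2 -0.2 -0.4]
shift(old axes) [ 1.112  -1.0863 -0.0042] shift(new axes) [ 1.5146  0.3501 -0.004 ] turn/0.5 [ 2.0000e-04  1.0000e-04 -2.0017e+00]
```

Call:
send_rows([
  [[0,0,0],[0,0,0.284]],
  [[0,0,0],[0,0,0.284]],
  [[0,0,0],[0,0,0.284]],
  [[0,0,0],[0,0,0.284]],
  [[0,0,0],[0,0,0.284]],
], grip=0)

```text
time_s: 2.2
ee_pos: [249.0, -518.3, 228.0]
ee_rot: [180.0, -0.0, -15.4]
force: [0.6, -0.7, 0.2]
gripper_width: 91.4
gripper_force: 0.0
```

Call:
send_rows([
  [[0.041,-0.087,0],[0,0,0]],
  [[0.041,-0.087,0],[0,0,0]],
  [[0.041,-0.087,0],[0,0,0]],
  [[0.041,-0.087,0],[0,0,0]],
  [[0.041,-0.087,0],[0,0,0]],
  [[0.041,-0.087,0],[0,0,0]],
  [[0.041,-0.087,0],[0,0,0]],
  [[0.041,-0.087,0],[0,0,0]],
  [[0.041,-0.087,0],[0,0,0]],
  [[0.041,-0.087,0],[0,0,0]],
])

```text
time_s: 3.2
ee_pos: [560.8, -149.6, 228.1]
ee_rot: [180.0, -0.0, -15.0]
force: [1.2, -0.5, 0.6]
gripper_width: 91.6
gripper_force: 0.0
```

```bash
python3 - <<'E'
from h import *
n="wrist";c=calibration(n);im=grab_frame(n);save("w1.png",im)
np.savez("w1.npz",**{k:np.array(c[k]) for k in("mtx","R","t")})
for l,z in(("board",18),("bar",44),("token",22),("fence",46)):
    r=trace(n,l)
    if r: d=r[0]; print(l,d["p"],d["bbox"],[np.round(x,1) for x in quad(n,l,z,d["pixels"])])
plan([515,212,230],[180,0,83])
E
```

```text
board 0.8 [215.0, 86.3, 215.4, 133.7] [array([ 594.1, -164. ]), array([269.6, 168.9]), np.float64(75.8)]
bar 0.88 [298.4, 164.4, 58.5, 31.2] [array([ 561.8, -163.3]), array([70.1, 31.9]), np.float64(82.5)]
token 0.69 [231.7, 193.2, 22.3, 20.4] [array([558.1, -46. ]), array([28.4, 28.2]), np.float64(70.5)]
fence 0.88 [234.5, 113.5, 185.6, 20.3] [array([ 628.2, -182.3]), array([216.5,  22.6]), np.float64(75.1)]
t 3.45 pos [ 559.3 -151.5  227.7] rot [ 1.7996e+02  5.0000e-02 -1.4990e+01] F [-0.6 -1.2 -0.1]
shift(old axes) [-0.2736 -0.6793 -0.0048] shift(new axes) [ 0.7107 -0.1766 -0.0045] turn/0.5 [-3.0000e-04  2.4000e-03 -3.4204e+00]
```

View pics/w1.png

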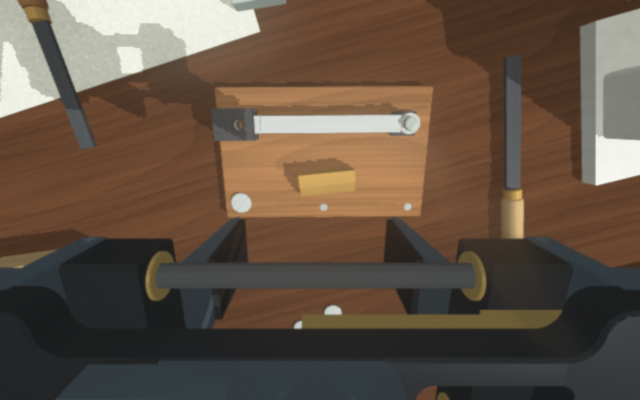

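The wrist view shows the board square in the image: fork hole at (239,125), fence at row 123, bar at (327,182), token at (241,203) and file at (512,150). All of these fit the sizes given. I move to the pin next.

Call:
send_rows([
  [[-0.034,-0.085,0],[0,0,0]],
  [[-0.034,-0.085,0],[0,0,0]],
  [[-0.034,-0.085,0],[0,0,0]],
  [[-0.034,-0.085,0],[0,0,0]],
  [[-0.034,-0.085,0],[0,0,0]],
  [[-0.034,-0.085,0],[0,0,0]],
  [[-0.034,-0.085,0],[0,0,0]],
  [[-0.034,-0.085,0],[0,0,0]],
])

```text
time_s: 4.25
ee_pos: [516.1, 212.0, 228.3]
ee_rot: [180.0, -0.0, -15.2]
force: [0.2, -0.9, 0.4]
gripper_width: 91.0
gripper_force: 0.0
```

Call:
send_rows([
  [[0,0,0],[0,0,-0.285]],
  [[0,0,0],[0,0,-0.285]],
  [[0,0,0],[0,0,-0.285]],
  [[0,0,0],[0,0,-0.285]],
  [[0,0,0],[0,0,-0.285]],
  [[0,0,0],[0,0,-0.285]],
])

```text
time_s: 4.85
ee_pos: [516.6, 210.3, 228.1]
ee_rot: [180.0, 0.0, 34.1]
force: [0.6, 0.3, 0.7]
gripper_width: 91.3
gripper_force: 0.0
```

Call:
send_rows([
  [[0,0,0],[0,0,-0.285]],
  [[0,0,0],[0,0,-0.285]],
  [[0,0,0],[0,0,-0.285]],
  [[0,0,0],[0,0,-0.285]],
  [[0,0,0],[0,0,-0.285]],
  [[0,0,0],[0,0,-0.285]],
  [[0,0,0],[0,0,0]],
])

```text
time_s: 5.55
ee_pos: [516.6, 210.5, 228.1]
ee_rot: [180.0, 0.0, 82.8]
force: [0.6, 0.7, -0.0]
gripper_width: 91.4
gripper_force: 0.0
```

```bash
python3 - <<'E'
from h import *
n="wrist";c=calibration(n);im=grab_frame(n);save("w2.png",im)
for l,z in(("rack",50),("pin",68)):
    for d in trace(n,l)[:2]: print(l,d["p"],d["bbox"],[np.round(x,1) for x in quad(n,l,z,d["pixels"])])
plan([515,212,230],[180,0,83])
hsv=cv2.cvtColor(im,cv2.COLOR_RGB2HSV)
m=((hsv[...,0]<8)|(hsv[...,0]>172))&(hsv[...,1]>150)&(hsv[...,2]>80)
N,L,S,C=cv2.connectedComponentsWithStats(m.astype(np.uint8))
for i in range(1,N):
    if S[i,4]>40: print(S[i],C[i].round(1),ray(c,C[i],68).round(1))
E
```

```text
rack 0.58 [294.2, 65.5, 51.6, 141.4] [array([528.6, 265.7]), array([160.1,  63.5]), np.float64(82.7)]
pin 0.66 [311.4, 173.7, 18.1, 22.1] [array([523. , 218.3]), array([20.9, 20.9]), np.float64(38.2)]
t 5.7 pos [516.6 211.3 228.1] rot [1.7999e+02 1.0000e-02 8.2720e+01] F [-0.   0.   0.6]
shift(old axes) [ 0.0009 -0.0033 -0.0039] shift(new axes) [ 0.001  -0.0033 -0.0039] turn/0.5 [ 0.0004  0.0003 -0.0097]
[316 181  11  14 118] [320.7 187.7] [522.6 213.2  68. ]
```

View pics/w2.png

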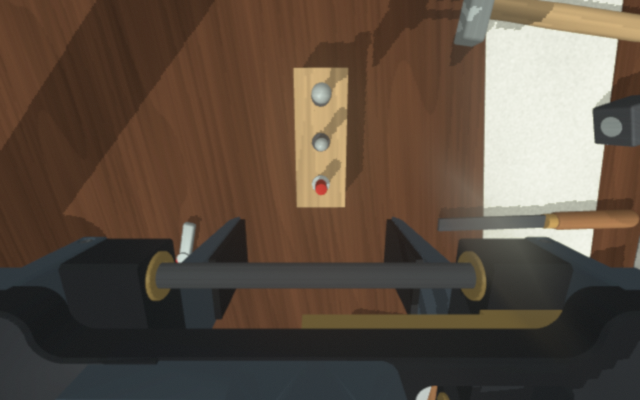

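The wrist view shows the red knob at (321,187) and the punches above it at (321,142) and (320,94), so the pin is in the near hole, at about (522.3, 213). I descend on it and grip.

Call:
send_rows([
  [[0.005,0.011,0.04],[0,0,0]],
  [[0,0,0.08],[0,0,0]],
  [[0,0,0.08],[0,0,0]],
  [[0,0,0.06],[0,0,0]],
  [[0,0,0.04],[0,0,0]],
  [[0,0,0.014],[0,0,0]],
  [[0,0,0],[0,0,0]],
])

```text
time_s: 6.4
ee_pos: [522.0, 213.8, 70.3]
ee_rot: [-179.9, 0.1, 82.9]
force: [0.8, -0.7, -0.1]
gripper_width: 91.2
gripper_force: 0.0
```

Call:
send_rows([
  [[0,0,0],[0,0,0]],
  [[0,0,0],[0,0,0]],
  [[0,0,0],[0,0,0]],
  [[0,0,0],[0,0,0]],
  [[0,0,0],[0,0,0]],
  [[0,0,0],[0,0,0]],
  [[0,0,0],[0,0,0]],
  [[0,0,0],[0,0,0]],
  [[0,0,0],[0,0,0]],
  [[0,0,0],[0,0,0]],
], grip=1, grip_force=30)

```text
time_s: 7.4
ee_pos: [522.3, 214.1, 70.9]
ee_rot: [180.0, 0.0, 83.0]
force: [1.0, 0.1, -0.1]
gripper_width: 14.4
gripper_force: 0.0
```

Call:
send_rows([
  [[0,0,0],[0,0,0]],
  [[0,0,0],[0,0,0]],
  [[0,0,0],[0,0,0]],
])

```text
time_s: 7.7
ee_pos: [522.3, 214.1, 70.9]
ee_rot: [180.0, 0.0, 83.0]
force: [1.1, 0.3, -0.8]
gripper_width: 12.8
gripper_force: 30.0
```

Call:
send_rows([
  [[0,0,-0.02],[0,0,0]],
  [[0,0,-0.04],[0,0,0]],
  [[0,0,-0.06],[0,0,0]],
  [[0,0,-0.06],[0,0,0]],
  [[0,0,0],[0,0,0]],
  [[0,0,0],[0,0,0]],
])

```text
time_s: 8.3
ee_pos: [522.2, 214.1, 161.8]
ee_rot: [179.9, -0.0, 83.0]
force: [0.1, -0.4, -0.8]
gripper_width: 13.4
gripper_force: 30.0
```

```bash
python3 - <<'E'
from h import *
n="wrist";c=calibration(n);im=grab_frame(n);save("w3.png",cv2.resize(im[60:330,180:460],None,fx=2,fy=2))
for d in trace(n,"pin")[:2]: print(d["p"],d["bbox"])
s=state();R0=Rot.from_euler("xyz",s["ee_rot"],degrees=True)
for l,z in(("grasp",-5),("flange",12),("tip",46+5)): print(l,proj(c,s["ee_pos"]+R0.apply([0,0,z])))
print(s["gripper_width"],s["gripper_force"])
E
```

```text
0.95 [302.4, 219.8, 23.5, 42.1]
grasp [[314.93141646 253.96745255]]
flange [[314.88559647 242.49678666]]
tip [[314.80582408 222.5264116 ]]
13.234931063118378 29.999856054782867
```

View pics/w3.png

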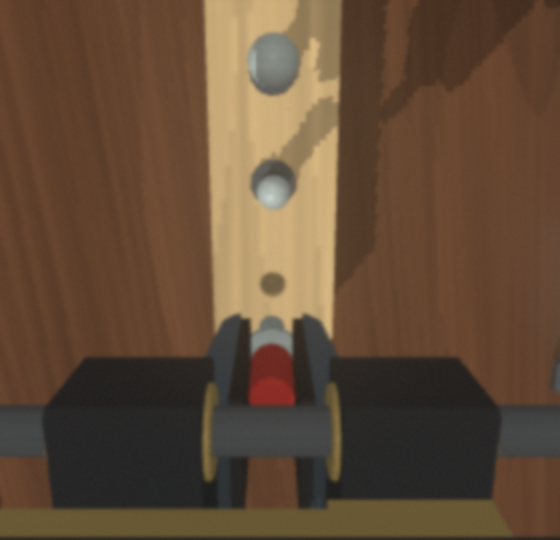

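The pin is held straight, with its tip at full-picture pixel (316,219) against a predicted (315,222) for the centre. The empty rack hole is just ahead of it. I carry the pin to the fork.

Call:
send_rows([
  [[-0.068,0.042,0],[0,0,0]],
  [[-0.068,0.042,0],[0,0,0]],
  [[-0.068,0.042,0],[0,0,0]],
  [[-0.068,0.042,0],[0,0,0]],
  [[-0.068,0.042,0],[0,0,0]],
  [[-0.068,0.042,0],[0,0,0]],
  [[-0.068,0.042,0],[0,0,0]],
  [[-0.068,0.042,0],[0,0,0]],
  [[0,0,0],[0,0,0.262]],
  [[0,0,0],[0,0,0]],
])

```text
time_s: 9.4
ee_pos: [654.9, -77.5, 158.8]
ee_rot: [-179.8, 0.0, 75.3]
force: [0.1, -0.1, -0.4]
gripper_width: 13.0
gripper_force: 30.0
```

Call:
send_rows([
  [[0,0,0],[0,0,0]],
  [[0,0,0],[0,0,0]],
])

```text
time_s: 9.6
ee_pos: [655.1, -75.6, 160.4]
ee_rot: [-179.9, 0.0, 75.6]
force: [-0.6, 0.2, -0.0]
gripper_width: 13.4
gripper_force: 30.0
```

```bash
python3 - <<'E'
from h import *
w=np.load("w1.npz");print("fork from w1",ray(w,(239,125),54).round(1))
n="wrist";c=calibration(n);np.savez("w4.npz",**{k:np.array(c[k]) for k in("mtx","R","t")})
s=state();im=grab_frame(n);save("w4.png",cv2.resize(im[110:270,220:420],None,fx=4,fy=4)[:600]);save("w4full.png",im)
print(s["ee_pos"],s["ee_rot"]);X=s["ee_pos"].copy();X[2]=54;print("below tcp at z54",proj(c,X),"tip",proj(c,s["ee_pos"]-[0,0,55]))
E
```

```text
fork from w1 [653.8 -83.   54. ]
[655.05343192 -75.55383583 160.39898643] [-1.79920675e+02  6.42749532e-03  7.56031246e+01]
below tcp at z54 [[316.22165156 203.23271196]] tip [[316.31878256 220.82939443]]
```

View pics/w4.png

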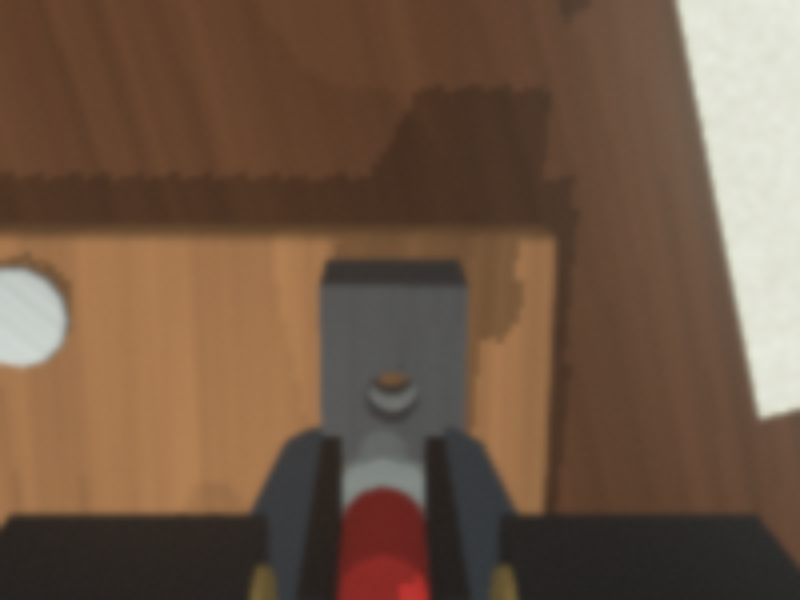

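The crop shows the fork with its hole at crop (393,396), full-picture (318,208.7), and the lug lined up below it. The pin tip is at about full-picture (315.5,220). I shift to it, come down to about 5 mm above, and look again.

Call:
send_rows([
  [[-0.01,0.004,0.02],[0,0,0]],
  [[0,0,0.05],[0,0,0]],
  [[0,0,0.02],[0,0,0]],
  [[0,0,0],[0,0,0]],
  [[0,0,0],[0,0,0]],
  [[0,0,0],[0,0,0]],
])

```text
time_s: 10.25
ee_pos: [657.0, -81.8, 117.0]
ee_rot: [179.9, -0.0, 75.5]
force: [0.3, -0.0, -0.9]
gripper_width: 13.2
gripper_force: 30.0
```

```bash
python3 - <<'E'
from h import *
n="wrist";c=calibration(n)
s=state();im=grab_frame(n);save("w5.png",cv2.resize(im[170:270,250:383],None,fx=6,fy=6,interpolation=cv2.INTER_CUBIC))
print(s["ee_pos"],s["ee_rot"]);print("ray",ray(c,(318,208.7),54));X=s["ee_pos"].copy();X[2]=54;print("below tcp at z54",proj(c,X),"tip",proj(c,s["ee_pos"]-[0,0,55]),"flange",proj(c,s["ee_pos"]-[0,0,21]))
E
```

```text
[657.01067117 -81.83994459 116.98493774] [ 1.79884889e+02 -8.13996391e-03  7.54610764e+01]
ray [660.55774759 -74.71325763  54.        ]
below tcp at z54 [[316.00239971 217.59951335]] tip [[316.04457149 220.81943401]] flange [[316.26175582 237.40199925]]
```

View pics/w5.png

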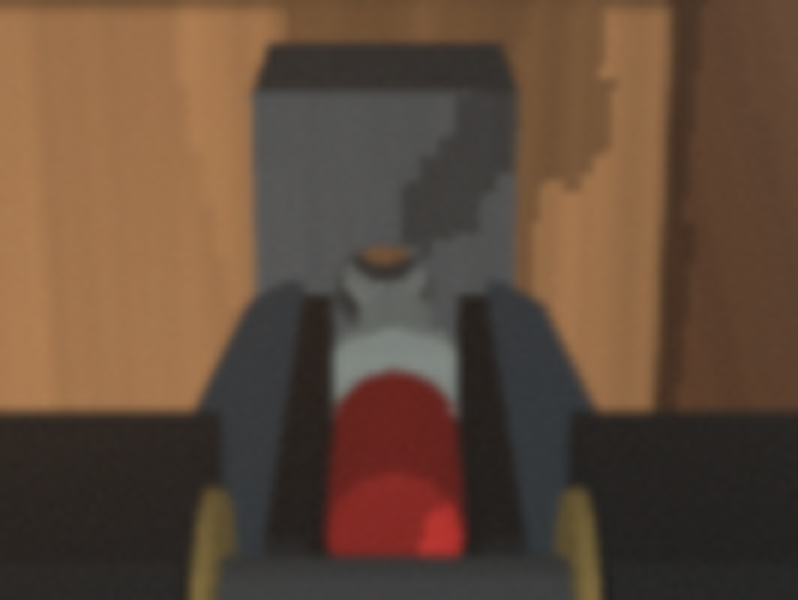

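The crop shows the fork cheek from x 255 to 516, with its centre and the hole at crop (385,287). The pin axis is at crop x ≈ 395, so it is about 1.3 mm off in tool y and good in tool x. I correct that and descend.

Call:
send_rows([
  [[0,-0.0026,0],[0,0,0]],
  [[0,0,0.01],[0,0,0]],
  [[0,0,0.01],[0,0,0]],
  [[0,0,0.01],[0,0,0]],
  [[0,0,0.01],[0,0,0]],
  [[0,0,0],[0,0,0]],
])

```text
time_s: 10.9
ee_pos: [654.7, -81.5, 94.8]
ee_rot: [-179.9, 0.0, 75.4]
force: [0.6, 1.1, -1.6]
gripper_width: 12.9
gripper_force: 30.0
```

Call:
send_rows([
  [[0,0,0.008],[0,0,0]],
  [[0,0,0.008],[0,0,0]],
  [[0,0,0],[0,0,0]],
])

```text
time_s: 11.2
ee_pos: [654.7, -81.4, 87.3]
ee_rot: [-179.9, 0.0, 75.4]
force: [0.0, -1.1, 0.3]
gripper_width: 13.0
gripper_force: 30.0
```

Call:
send_rows([
  [[0,0,0.008],[0,0,0]],
  [[0,0,0.008],[0,0,0]],
  [[0,0,0.006],[0,0,0]],
  [[0,0,0],[0,0,0]],
  [[0,0,0],[0,0,0]],
])

```text
time_s: 11.7
ee_pos: [655.0, -81.5, 76.9]
ee_rot: [-180.0, 0.0, 75.4]
force: [-0.1, 0.3, -1.8]
gripper_width: 13.3
gripper_force: 30.0
```

Call:
send_rows([
  [[0,0,0.004],[0,0,0]],
  [[0,0,0.004],[0,0,0]],
  [[0,0,0],[0,0,0]],
  [[0,0,0],[0,0,0]],
])

```text
time_s: 12.1
ee_pos: [655.4, -81.5, 74.9]
ee_rot: [179.9, -0.0, 75.4]
force: [-2.5, 0.8, 7.0]
gripper_width: 13.2
gripper_force: 30.0
```

Call:
send_rows([
  [[0,0,-0.004],[0,0,0]],
  [[0,0,0],[0,0,0]],
  [[0,0,0],[0,0,0]],
  [[0,0,0],[0,0,0]],
  [[0,0,0],[0,0,0]],
  [[0,0,0],[0,0,0]],
  [[0,0,0],[0,0,0]],
  [[0,0,0],[0,0,0]],
], grip=0)

```text
time_s: 12.9
ee_pos: [655.1, -81.5, 74.9]
ee_rot: [180.0, 0.0, 75.4]
force: [0.2, -0.6, 0.4]
gripper_width: 74.0
gripper_force: 0.0
```

Call:
send_rows([
  [[0,0,-0.05],[0,0,0]],
  [[0,0,-0.09],[0,0,0]],
  [[0,0,-0.09],[0,0,0]],
  [[0,0,-0.05],[0,0,0]],
  [[0,0,0],[0,0,0]],
], grip=0)

```text
time_s: 13.4
ee_pos: [657.3, -81.8, 220.2]
ee_rot: [179.4, -0.1, 75.4]
force: [0.3, -0.4, 0.7]
gripper_width: 91.2
gripper_force: 0.0
```

```bash
python3 - <<'E'
from h import *
n="wrist";c=calibration(n);im=grab_frame(n);save("w6.png",im)
for l,z in(("board",18),("bar",44),("fence",46),("pin",70)):
    for d in trace(n,l)[:1]: print(l,d["p"],d["bbox"],[np.round(x,1) for x in quad(n,l,z,d["pixels"])])
print("knob top proj (660,-80,86)",proj(c,[655.2,-81.5,86]),proj(c,[655.2,-81.5,54]))
a=np.radians(-14.5);u=np.array([np.cos(a),np.sin(a)])
b=np.array([562,-163.]);plan([*(b-u*90),110],[180,0,-14.5])
print(state()["gripper_width"])
E
```

```text
board 0.79 [216.4, 153.8, 131.3, 176.7] [array([ 589.2, -161.2]), array([261.5, 168.7]), np.float64(75.2)]
bar 0.97 [246.7, 229.4, 28.7, 33.5] [array([ 563.7, -137.7]), array([40.7, 30.5]), np.float64(80.5)]
fence 0.79 [303.3, 205.1, 19.2, 109.3] [array([ 624.9, -173.6]), array([156.2,  20.9]), np.float64(75.3)]
pin 0.51 [301.2, 181.7, 21.6, 21.8] [array([650.6, -76.1]), array([20.8, 21.6]), np.float64(30.0)]
knob top proj (660,-80,86) [[312.8272599  196.49840242]] [[312.79753102 189.7259053 ]]
t 13.65 pos [654.1 -81.3 212.8] rot [-1.7978e+02  3.0000e-02  7.5450e+01] F [ 0.4 -0.7 -0.7]
shift(old axes) [-0.2045 -0.3164  0.2069] shift(new axes) [-0.3174  0.2043  0.2056] turn/0.5 [-0.0052  0.0068  3.1398]
91.24636638366584
```

View pics/w6.png

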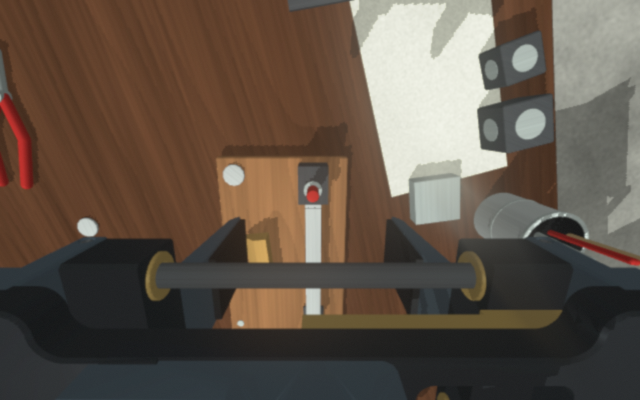

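The wrist view shows the red knob at (313,193) with its flange on the fork, matching the projected seat, and the gripper is clear of it. I close the fingers, move behind the bar and turn to the push attitude.

Call:
send_rows([
  [[-0.051,-0.079,0],[0,0,0]],
  [[-0.051,-0.079,0],[0,0,0]],
  [[-0.051,-0.079,0],[0,0,0]],
  [[-0.051,-0.079,0],[0,0,0]],
  [[0,0,0],[0,0,0.285]],
  [[0,0,0],[0,0,0.285]],
  [[0,0,0],[0,0,0.285]],
  [[0,0,0],[0,0,0.285]],
  [[0,0,0],[0,0,0.285]],
  [[0,0,0],[0,0,0.285]],
], grip=1, grip_force=20)

```text
time_s: 14.65
ee_pos: [475.8, -140.3, 213.5]
ee_rot: [-179.9, 0.1, 26.1]
force: [0.0, 0.3, -0.2]
gripper_width: 14.2
gripper_force: 0.0
```

Call:
send_rows([
  [[0,0,0],[0,0,0.285]],
  [[0,0,0],[0,0,0.285]],
  [[0,0,0],[0,0,0.285]],
  [[0,0,0],[0,0,0.285]],
  [[0,0,0],[0,0,0.285]],
  [[0,0,0],[0,0,0]],
])

```text
time_s: 15.25
ee_pos: [475.8, -140.3, 213.6]
ee_rot: [-180.0, 0.2, -14.3]
force: [-0.0, -0.2, -0.8]
gripper_width: 0.6
gripper_force: 0.0
```

```bash
python3 - <<'E'
from h import *
n="wrist";c=calibration(n);im=grab_frame(n);save("w7.png",im)
for l,z in(("board",18),("bar",44),("fence",46),("token",22)):
    for d in trace(n,l)[:1]:
        print(l,d["p"],d["bbox"],[np.round(x,1) for x in quad(n,l,z,d["pixels"])])
        if l=="bar":
            cn,_=cv2.findContours(d["pixels"].astype(np.uint8),0,1); print(cv2.approxPolyDP(max(cn,key=len),3,True)[:,0].tolist())
plan([475,-141,150],[180,-45,-14.5])
E
```

```text
board 0.92 [192.6, 0.3, 241.6, 159.2] [array([ 591.9, -167.7]), array([269.4, 170.5]), np.float64(75.5)]
bar 0.95 [283.9, 94.7, 68.7, 32.5] [array([ 559. , -163.7]), array([71.8, 31.7]), np.float64(80.3)]
[[347, 98], [287, 102], [289, 125], [306, 128], [348, 123]]
fence 0.77 [237.2, 27.3, 187.0, 31.8] [array([ 624.9, -191.8]), array([195.3,  27.2]), np.float64(75.8)]
token 0.69 [210.7, 127.8, 25.0, 22.8] [array([558.8, -43.5]), array([27.5, 27.6]), np.float64(75.8)]
t 15.5 pos [ 476.3 -140.5  214.6] rot [ 1.800e+02  4.000e-02 -1.428e+01] F [0.5 0.4 0.1]
shift(old axes) [-0.0022  0.0017  0.1292] shift(new axes) [-0.093   0.0017  0.0897] turn/0.5 [-0.003   1.5721  0.0074]
```

Call:
send_rows([
  [[0,0,0],[0,0.262,0]],
  [[0,0,0],[0,0.262,0]],
  [[0,0,0],[0,0.262,0]],
  [[0,0,0],[0,0.262,0]],
  [[0,0,0],[0,0.262,0]],
  [[0,0,0],[0,0.262,0]],
  [[0,0,0],[0,0,0]],
])

```text
time_s: 16.2
ee_pos: [478.1, -132.3, 213.8]
ee_rot: [-178.6, -40.7, -14.2]
force: [-0.4, -0.4, 0.1]
gripper_width: 0.4
gripper_force: 0.0
```

Call:
send_rows([
  [[-0.034,0,0.049],[0,0,0]],
  [[-0.034,0,0.049],[0,0,0]],
  [[-0.034,0,0.049],[0,0,0]],
  [[-0.034,0,0.049],[0,0,0]],
  [[0,0,0],[0,0,0]],
  [[0,0,0],[0,0,0]],
])

```text
time_s: 16.8
ee_pos: [492.6, -124.3, 169.3]
ee_rot: [-176.9, -41.5, -14.0]
force: [-0.6, 0.0, 0.1]
gripper_width: 0.8
gripper_force: 0.0
```

```bash
python3 - <<'E'
from h import *
a=np.radians(-14.5);u=np.array([np.cos(a),np.sin(a)]);v=np.array([-u[1],u[0]])
b=np.array([560,-163.])
plan([*(b-u*40),47],[180,-45,-14.5])
E
```

```text
t 16.8 pos [ 492.6 -124.3  169.3] rot [-176.9   -41.47  -14.  ] F [-0.6  0.   0.1]
shift(old axes) [-0.1099  0.0541  0.2266] shift(new axes) [-0.1236  0.0412  0.2223] turn/0.5 [-0.1201  0.1237  0.0093]
```

```bash
python3 - <<'E'
from h import *
s=state();print(s["qpos"].round(1),s["qvel"].round(1),s["effort"].round(1))
E
```

```text
[-19.9   2.8 134.   73.5   7.3  12.2] [ 0.  -0.6  0.1  0.6 -0.2 -1.4] [  0.  -21.2 -18.6   0.5  -0.4  -0. ]
```

The 45° tilt puts joint 5 at its lower limit here. I use a 20° tilt instead, with the fingertips' front edge on the bevel, where the contact normal is the same.

```bash
python3 - <<'E'
from h import *
plan([492,-145.5,160],[180,-20,-14.5])
E
```

```text
t 16.8 pos [ 492.6 -124.3  169.3] rot [-176.9   -41.47  -14.  ] F [-0.6  0.   0.1]
shift(old axes) [-0.0055  0.0424  0.0176] shift(new axes) [0.0025 0.0414 0.0206] turn/0.5 [-0.1159 -0.7487  0.0353]
```

Call:
send_rows([
  [[0,0,0],[-0.029,-0.187,0.009]],
  [[0,0,0],[-0.029,-0.187,0.009]],
  [[0,0,0],[-0.029,-0.187,0.009]],
  [[0,0,0],[-0.029,-0.187,0.009]],
  [[0,0.041,0.02],[0,0,0]],
  [[0,0,0],[0,0,0]],
  [[0,0,0],[0,0,0]],
])

```text
time_s: 17.5
ee_pos: [501.4, -128.0, 161.4]
ee_rot: [-175.2, -33.5, -13.5]
force: [-0.1, 0.1, 0.1]
gripper_width: 0.5
gripper_force: 0.0
```

```bash
python3 - <<'E'
from h import *
print(state()["qpos"].round(1))
plan([492,-145.5,44.7],[180,-20,-14.5])
E
```

```text
[-21.2   5.1 127.6  32.   17.1  52.7]
t 17.5 pos [ 501.4 -128.   161.4] rot [-175.21  -33.5   -13.53] F [-0.1  0.1  0.1]
shift(old axes) [-0.1372  0.0541  0.1851] shift(new axes) [-0.0887  0.0386  0.216 ] turn/0.5 [-0.1816 -0.4697  0.0499]
```

Call:
send_rows([
  [[0,0,0],[-0.03,-0.08,0.01]],
  [[0,0,0],[-0.03,-0.08,0.01]],
  [[0,0,0],[-0.03,-0.08,0.01]],
  [[0,0,0],[-0.03,-0.08,0.01]],
  [[0,0,0],[-0.03,-0.08,0.01]],
  [[0,0,0],[-0.03,-0.08,0.01]],
  [[0,0,0],[0,0,0]],
  [[0,0,0],[0,0,0]],
])

```text
time_s: 18.3
ee_pos: [501.3, -127.5, 161.3]
ee_rot: [-179.8, -19.8, -14.7]
force: [-1.2, 0.1, 0.2]
gripper_width: 0.1
gripper_force: 0.0
```

```bash
python3 - <<'E'
from h import *
print(state()["qpos"].round(1))
plan([492,-145.5,90],[180,-20,-14.5])
E
```

```text
[-15.9   8.1 117.3   1.   34.8  88.1]
t 18.3 pos [ 501.3 -127.5  161.3] rot [-179.84  -19.76  -14.71] F [-1.2  0.1  0.2]
shift(old axes) [-0.0565  0.0399  0.1311] shift(new axes) [-0.0572  0.0395  0.1309] turn/0.5 [-0.003   0.0085 -0.0069]
```

Call:
send_rows([
  [[-0.0176,0.008,0.043],[0,0,0]],
  [[-0.0176,0.008,0.043],[0,0,0]],
  [[-0.0176,0.008,0.043],[0,0,0]],
  [[-0.0176,0.008,0.043],[0,0,0]],
  [[-0.0176,0.008,0.043],[0,0,0]],
  [[0,0,0],[0,0,0]],
  [[0,0,0],[0,0,0]],
])

```text
time_s: 19.0
ee_pos: [491.3, -145.5, 45.2]
ee_rot: [-179.8, -19.7, -14.8]
force: [-0.2, -0.4, 0.6]
gripper_width: 0.6
gripper_force: 0.0
```

```bash
python3 - <<'E'
from h import *
n="wrist";c=calibration(n);im=grab_frame(n);save("w8.png",im)
for l,z in(("bar",44),("fence",46)):
    for d in trace(n,l)[:1]:
        print(l,d["p"],d["bbox"],[np.round(x,1) for x in quad(n,l,z,d["pixels"])])
plan([492,-145.5,44.7],[180,-20,-14.5])
E
```

```text
bar 0.6 [260.0, 110.6, 111.9, 64.6] [array([ 557.7, -163. ]), array([71.7, 35.9]), np.float64(80.9)]
fence 0.87 [186.9, 9.8, 298.5, 58.1] [array([ 621.8, -191. ]), array([197.2,  37.1]), np.float64(76.2)]
t 19.15 pos [ 492.5 -145.6   46.5] rot [-179.82  -19.9   -14.73] F [0.4 0.8 0.3]
shift(old axes) [-0.0023  0.0001  0.003 ] shift(new axes) [-0.0023  0.0001  0.003 ] turn/0.5 [-0.0034  0.0036 -0.0075]
```

View pics/w8.png

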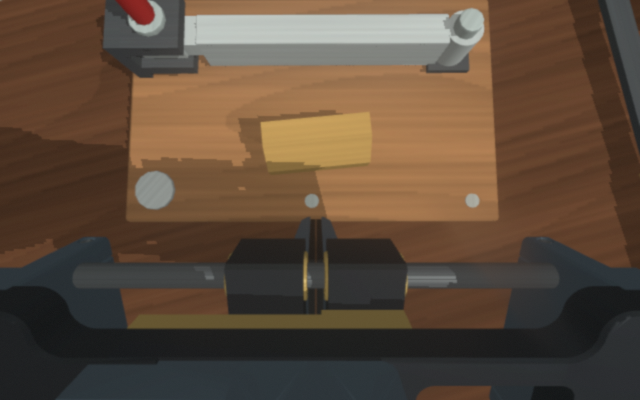

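The wrist view shows the fingers centred on the bar: tips at column 316, bar at (317,142), fence beyond, red pin seated at (145,15). I advance and push the bar.

Call:
send_rows([
  [[0.0188,0,0.0068],[0,0,0]],
  [[0.0188,0,0.0068],[0,0,0]],
  [[0.0188,0,0.0068],[0,0,0]],
  [[0.0094,0,0.0034],[0,0,0]],
  [[0.0094,0,0.0034],[0,0,0]],
  [[0,0,0],[0,0,0]],
])

```text
time_s: 19.75
ee_pos: [530.9, -155.7, 44.9]
ee_rot: [-179.8, -19.7, -14.7]
force: [-1.7, -0.3, 0.3]
gripper_width: 0.6
gripper_force: 0.0
```

Call:
send_rows([
  [[0.0094,0,0.0034],[0,0,0]],
  [[0.0094,0,0.0034],[0,0,0]],
  [[0.0094,0,0.0034],[0,0,0]],
  [[0,0,0],[0,0,0]],
])

```text
time_s: 20.15
ee_pos: [545.9, -159.7, 45.2]
ee_rot: [-179.8, -19.8, -14.7]
force: [0.2, 0.3, -0.2]
gripper_width: 0.6
gripper_force: 0.0
```

```bash
python3 - <<'E'
from h import *
n="wrist";c=calibration(n);s=state();im=grab_frame(n);save("w9.png",im)
for l,z in(("bar",44),("fence",46)):
    for d in trace(n,l)[:1]:
        print(l,d["p"],d["bbox"],[np.round(x,1) for x in quad(n,l,z,d["pixels"])])
R0=Rot.from_euler("xyz",s["ee_rot"],degrees=True);print("tip centre px",proj(c,s["ee_pos"]+R0.apply([0,0,14])),"front edge",proj(c,s["ee_pos"]+R0.apply([16,0,14])),s["force"].round(1))
E
```

```text
bar 0.55 [261.8, 179.0, 114.1, 51.4] [array([ 571.8, -168. ]), array([70.8, 29.6]), np.float64(75.3)]
fence 0.68 [184.2, 95.1, 303.8, 46.3] [array([ 621.7, -190.6]), array([194. ,  28.6]), np.float64(75.9)]
tip centre px [[316.3370336  240.24589211]] front edge [[316.37708948 217.5325069 ]] [ 0.2  0.3 -0.2]
```

View pics/w9.png

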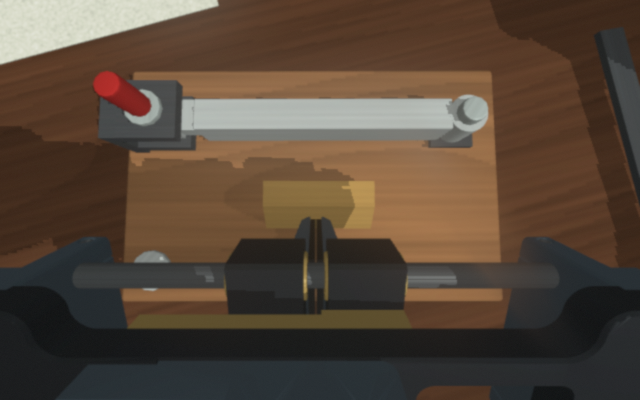

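The bar moves with the fingers and has squared up: its mask angle is 75.3°, against about 75.9° for the fence. The pin is still seated at (143,106). About 34 mm remain.

Call:
send_rows([
  [[0.0094,0,0.0034],[0,0,0]],
  [[0.0094,0,0.0034],[0,0,0]],
  [[0.0094,0,0.0034],[0,0,0]],
  [[0.0094,0,0.0034],[0,0,0]],
  [[0.0094,0,0.0034],[0,0,0]],
  [[0,0,0],[0,0,0]],
])

```text
time_s: 20.9
ee_pos: [570.2, -166.0, 45.1]
ee_rot: [-179.8, -19.8, -14.7]
force: [0.8, 0.1, 0.6]
gripper_width: 0.8
gripper_force: 0.0
```

Call:
send_rows([
  [[0.0038,0,0.0014],[0,0,0]],
  [[0.0038,0,0.0014],[0,0,0]],
  [[0,0,0],[0,0,0]],
  [[0,0,0],[0,0,0]],
])

```text
time_s: 21.3
ee_pos: [573.0, -166.7, 44.9]
ee_rot: [-179.8, -19.7, -14.7]
force: [0.1, 0.2, 0.5]
gripper_width: 0.6
gripper_force: 0.1
```

Call:
send_rows([
  [[0.0038,0,0.0014],[0,0,0]],
  [[0.0038,0,0.0014],[0,0,0]],
  [[0.0038,0,0.0014],[0,0,0]],
  [[0,0,0],[0,0,0]],
  [[0,0,0],[0,0,0]],
])

```text
time_s: 21.8
ee_pos: [578.8, -168.2, 44.7]
ee_rot: [-179.8, -19.7, -14.7]
force: [-1.0, -0.2, 0.6]
gripper_width: 0.7
gripper_force: 0.8
```

```bash
python3 - <<'E'
from h import *
n="wrist";grab_frame(n);print(state()["force"].round(1),state()["ee_pos"].round(1))
for l,z in(("bar",44),("fence",46)):
    for d in trace(n,l)[:1]:
        print(l,d["p"],d["bbox"],[np.round(x,1) for x in quad(n,l,z,d["pixels"])])
E
```

```text
[-0.3  0.2  0.4] [ 578.8 -168.2   44.7]
bar 0.82 [262.3, 177.3, 111.9, 54.7] [array([ 605.4, -176.8]), array([70.8, 30.9]), np.float64(75.3)]
fence 0.88 [178.7, 145.2, 312.0, 43.1] [array([ 625.6, -191.3]), array([194.9,  26.6]), np.float64(75.5)]
```

Call:
send_rows([
  [[0.0038,0,0.0014],[0,0,0]],
  [[0,0,0],[0,0,0]],
  [[0,0,0],[0,0,0]],
])

```text
time_s: 22.25
ee_pos: [579.3, -168.3, 44.4]
ee_rot: [-179.8, -19.6, -14.7]
force: [-6.2, 1.7, 5.3]
gripper_width: 0.5
gripper_force: 3.9
```

Call:
send_rows([
  [[0.0038,0,0.0014],[0,0,0]],
  [[0,0,0],[0,0,0]],
  [[0,0,0],[0,0,0]],
])

```text
time_s: 22.55
ee_pos: [579.6, -168.3, 44.3]
ee_rot: [-179.8, -19.4, -14.7]
force: [-11.8, 2.9, 10.7]
gripper_width: 0.4
gripper_force: 7.9
```

Call:
send_rows([
  [[0.0028,0,-0.0007],[0,0,0]],
  [[0,0,0],[0,0,0]],
  [[0,0,0],[0,0,0]],
  [[0,0,0],[0,0,0]],
  [[0,0,0],[0,0,0]],
  [[0,0,0],[0,0,0]],
])

```text
time_s: 23.15
ee_pos: [579.7, -168.3, 44.4]
ee_rot: [-179.8, -19.2, -14.7]
force: [-13.2, 2.3, 9.6]
gripper_width: 0.4
gripper_force: 8.0
```

```bash
python3 - <<'E'
from h import *
n="wrist";c=calibration(n);grab_frame(n);F=[state()["force"]]
for l,z in(("bar",44),("fence",46),("pin",70)):
    for d in trace(n,l)[:1]: print(l,d["p"],d["bbox"],[np.round(x,1) for x in quad(n,l,z,d["pixels"])])
    F.append(state()["force"])
print(np.mean(F,0).round(1)); print(proj(c,[[655.2,-81.5,54],[655.2,-81.5,86]]).round(0))
E
```

```text
bar 0.8 [262.2, 180.2, 112.3, 55.2] [array([ 605.9, -176.6]), array([70.7, 30.3]), np.float64(73.8)]
fence 0.9 [179.3, 148.4, 311.2, 38.5] [array([ 625.6, -191.3]), array([193.5,  24.5]), np.float64(75.3)]
pin 0.73 [86.7, 136.3, 71.8, 45.3] [array([657.3, -80.9]), array([39.8, 20.2]), np.float64(51.2)]
[-12.8   2.6  10. ]
[[144. 165.]
 [103. 152.]]
```

Call:
send_rows([
  [[0.0018,0,-0.0002],[0,0,0]],
  [[0,0,0],[0,0,0]],
  [[0,0,0],[0,0,0]],
  [[0,0,0],[0,0,0]],
  [[0,0,0],[0,0,0]],
  [[0,0,0],[0,0,0]],
])

```text
time_s: 23.95
ee_pos: [579.7, -168.3, 44.4]
ee_rot: [-179.8, -19.1, -14.7]
force: [-13.7, 2.5, 8.8]
gripper_width: 0.6
gripper_force: 8.5
```

```bash
python3 - <<'E'
from h import *
n="wrist";c=calibration(n);F=[]
for i in range(4):
    grab_frame(n);m=trace(n,"bar")[0]["pixels"];F.append(state()["force"])
    cols=np.arange(270,366,3);top=np.array([np.nonzero(m[:,u])[0].min() for u in cols])
    P=np.array([ray(c,(u,v),44)[:2] for u,v in zip(cols,top)]);k=np.polyfit(P[:,1],P[:,0],1)
    print("bar top edge angle",90-np.degrees(np.arctan(k[0])))
m=trace(n,"fence")[0]["pixels"];cols=np.arange(210,430,5);top=np.array([np.nonzero(m[:,u])[0].min() for u in cols])
P=np.array([ray(c,(u,v),46)[:2] for u,v in zip(cols,top)]);k=np.polyfit(P[:,1],P[:,0],1);print("fence",90-np.degrees(np.arctan(k[0])))
print(np.mean(F,0).round(1),state()["time_s"])
E
```

```text
bar top edge angle 75.34207968297737
bar top edge angle 75.31670020580623
bar top edge angle 74.97314476783508
bar top edge angle 74.44366416216737
fence 74.68971372277773
[-14.2   2.7   9.6] 24.4
```

```bash
python3 -c "
from workcell import *
print(job_done())"
```

```text
the job is handed in; nothing more can be done
None
```

I pinned the fence (flange on the fork, pin let go) and handed in while pressing the bar against it at about 14.5 N towards the fence and 9.6 N down. The bar measured parallel to the fence within about 1°. The fingers push at a 20° tilt rather than 45°, because joint 5 reached its limit, and `job_done()` returned no verdict.

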